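Unlock the bottle locker and hold the key turned

ROBOT

A 6-joint arm with a two-finger parallel gripper is mounted at the origin on a cart in front of the work surface, level with it; the furniture and walls round the work are solid. World frame = base frame: x ahead of the robot, y to its left, z up, the work surface at z = 0. Lengths are in m, angles in rad, forces in N, time in s.
With the tool pointing down it reaches from about 0.35 to 0.8 m from the base axis. Payload 7.3 kg.
Tool frame: the origin (TCP) lies at the very end of the fingers, on their centre line; the grasp point (between the pads) lies 19 mm behind it; z points along the fingers, y is the line along which they close (so a half turn about z gives the same grasp; the last joint's range is limited). The gripper opens to 85 mm and grips with 20 to 120 N. Pads are 22 mm wide; open, the fingers measure 114 mm over their backs; the gripper's body (76 mm by 85 mm) begins 54 mm behind the grasp point. The pads swing forward as they close: fully open they stand 13 mm farther back than shut.
Start: joints at [-1.338, 0.342, 1.524, -0, 1.275, -0.146], TCP at [0.194, -0.488, 0.231] pointing down, gripper open.
Joint ranges: [-2.53, 2.53], [-0.77, 2.02], [0.04, 2.7], [-1, 4.14], [0.28, 2.66], [-3.11, 3.11]. Speed limits (rad/s): [2.57, 2.57, 3.14, 3.14, 3.14, 3.14].

INTERFACE

Orientations are given as a unit quaternion [x, y, z, w].
In Python, from station import readout, snapshot, camera_info, order gives the robot as it stands.
- The arm moves only by the shell command python3 -m crank 'ROWS' [OPENING]. ROWS is JSON, a list that holds one entry, the list of rows, each a list of 6 numbers: the shift along the tool's x, y, z in m, then the turn, a rotation vector about the tool's x, y, z in rad. In form: [[[x, y, z, wx, wy, wz], ...]]. A call has 1 to 8 rows; each row shifts and turns the commanded pose from where the row before left it, along the tool's axes as they then stand; what a row does not reach is not made up. A row lasts 1/10 s, in which the tool goes at most 50 mm and 8.59 degrees, less where a joint would pass 70% of its speed; a pose out of reach is approached as far as the arm can. A call is refused whole if a number of a shift passes 0.05 or a number of a turn 0.15, either way. A call with a gripper value outside its range is refused whole. OPENING is the finger opening in m, from 0 to 0.0854, set as the call begins (- or left out, the last holds). The fingers move at their own pace and stop on an object; the grip force is fixed at half the most. Time passes only in rows, so rows that do not move let the fingers close. It gives the time, the measured TCP pose, the force, the opening and the grip force at its end, in the units of the state.
- readout.sense(): the state, without advancing time (a new reading comes with each control period).
- snapshot(name): name is "side" or "top" or "wrist"; returns (picture, depth): 480x640x3 uint8, blue, green, red; 480x640 float32, m along the optical axis (not along the pixel's ray), 0 where there is no reading.
- camera_info(name): a dict with "fx", "fy", "cx", "cy" (pixels), "camera_from_world" (4x4, takes a point from world to camera coordinates). Camera axes: x right, y down, z forward; pixel columns grow to the right and rows downward; lengths in m; the calibration is good to about 2 mm. The wrist camera is an equidistant fisheye: a pixel r from the principal point sees the ray r / f radians off the axis. A picture is of the moment at which its call begins: read the wrist's pose just before it. camera_info takes no time and is no camera call; for the wrist camera it gives the pose at the moment of the call.
- order.hand_in(): hands the job in; it is judged then, once.
The state is a dict: "clock": time; "joint_positions": joint angles; "dq": joint speeds; "effort": joint torques, N m; "ee_pos": TCP position; "ee_rot": TCP orientation; "wrist_force": force on the tool from outside, world axes, zero at the start; "ft_torque": the same for the moment, N m; "opening": finger opening in m; "gripper_force": force on a finger pad.
Only numpy, scipy, OpenCV 4.12 (cv2) and the standard library are available. Lean on these libraries where they do the work, as an engineer would, in place of code of your own. Each camera call takes 0.05 s, during which the arm holds its last target. There are 200 camera calls.

TASK

Press the spring pedal on top of the wooden bottle locker all the way down to its stop with the gripper, so that the keyway's dust shutter slides open, and let it spring back. Then take the key with the round bow from the key stand, push it into the upward-facing lock past the stiff pins until its shoulder is fully home, and turn it a quarter turn clockwise (seen from above) to its stop. The lock is sprung: finish while still gripping the key and holding it turned; leave the square key and the other things alone.

Things in the scene. Friction and masses are not known exactly. Their poses are not given: they have to be found in the camera images.
- locker: fixed wooden chest with steel corners, 160 (x) x 200 (y) x 85 mm high. Origin: centre of its underside; x runs from its front to its back, y to its left seen from the front; yaw varies. The upward-facing lock is on its top in the +y half, the pedal in the -y half. A wall cabinet hangs low over the worktop beyond x = 0.6 m: keep the arm clear of it.
- lock_mouth (a point): fixed point: centre of the keyway's mouth on the lock's vertical axis, level with the top of the round steel escutcheon (44 mm across); at (-20, 50, 89) mm in the locker's frame, axes as the locker's. With the plug at rest the keyway is a slot 17.5 mm long along y and 6.4 mm wide along x, 36 mm deep.
- plug_face (a point): same point as lock_mouth, but turning with the plug: the slot runs along its y. Two sprung sticky pins stand about 2.5 mm into the slot from one narrow end, 9 and 18 mm below the mouth; a tapered key pushed with 5 to 15 N, wiggled a little if it sticks, passes them.
- plug (a joint): turn of the lock's plug, rad: 0 at rest, grows clockwise seen from above to its stop at 1.5. A spring turns it back (0.02 N m at rest, 0.075 N m at the stop). A key in it has about 0.1 rad of play, so it must be turned a little further. It draws the small bolt on the locker's front.
- shutter (a joint): travel of the flat steel dust shutter (30 mm wide, 3 mm thick, just above the escutcheon), m: 0 covers the keyway; slides toward the locker's +x. Pressing the pedal to its stop pushes it to about 0.030, where friction leaves it (limit 0.034); from 0.024 on the keyway is clear.
- pedal (a joint): angle of the spring pedal, rad: 0 up (at rest), 0.35 down on its stop, where the tread is level. Hinge along the locker's y, at the pedal's rear end, at (50, -50, 97) mm in the locker's frame. Takes about 4 N on the tread to start and 8 N at the stop; springs back when released.
- pedal_tread (a point): the point to press, moves with the pedal: middle of the rubber tread on the front end of the steel pedal (106 x 44 x 6 mm), on its upper face, 80 mm in front of the hinge; at rest about 130 mm above the worktop, at the stop about 103 mm.
- key_stand: fixed wooden block 55 (x) x 130 (y) x 45 mm high with two slots, 72 mm apart along its y, each holding one key upright; which key is in which slot varies. Origin: centre of its underside.
- round_key: the locker's key, steel, upright in the stand, round bow on top. Origin: underside of its shoulder (bar 28 mm along y, 9 mm along x, 6 mm high), resting on the stand's top, 45 mm above the worktop. Blade 16 mm wide along y, 5 mm thick along x, hangs 30 mm below the origin; works either way round. Lift 35 mm or more to draw it out. Fully home in the lock the origin is at lock_mouth.
- round_bow (a point): centre of the round key's bow, 31 mm above its origin: disc of 33 mm diameter, 9 mm thick, whose flat faces look along the key's x; grip these, at or just above this point
- round_key_tip (a point): lower end of the round key's blade, 30 mm below its origin; the last 6 mm taper to 8 x 2 mm
- square_key: a like key with a square bow (31 x 31 mm, 9 mm thick) and an 8 mm thick blade that does not fit the locker; stays in the stand. Origin and axes as round_key.
- drop_bottle: bystander: brown glass dropper bottle, 33 x 34 x 102 mm, origin under its middle
- pick_jar: bystander: small jar with a black cap, 45 x 45 x 105 mm, origin under its middle
- measure: bystander: steel double-cone jigger, 45 x 45 x 80 mm, origin under its middle
- stopper: bystander: glass decanter stopper, 38 x 38 x 72 mm, origin under its middle
- little_jar: bystander: clip-top jar, 66 x 63 x 78 mm, origin under its middle

How it is judged:
On the way, in this order (a step that is already met when the one before it is completed fails the run):
1. the fingers press the pedal down to its stop and the shutter is open (value of joint pedal above 0.325 rad and contact force between the fingers and locker above 1 N and value of joint shutter above 0.024 m), for 0.1 s.
2. the round key is fully home in the lock, not yet turned (distance between round_key and lock_mouth below 0.005 m and angle between round_key's own z axis and vertical below 0.12 rad and value of joint plug below 0.5 rad), for 0.05 s.
3. the key is turned a quarter to the stop (distance between round_key and lock_mouth below 0.005 m and value of joint plug above 1.3 rad), for 0.2 s.
At the end, for the whole second after the job is handed in: The round key is upright (0.12 rad) and home in the lock (origin within 5 mm of the mouth), the plug is turned over 1.3 rad, the fingers press the key (over 2 N), the shutter is open (over 24 mm), the pedal is up (under 0.1 rad), the square key within 15 mm of its start (all of step 3 and angle between round_key's own z axis and vertical below 0.12 rad and contact force between the fingers and round_key above 2 N and value of joint shutter above 0.024 m and value of joint pedal below 0.1 rad and distance of square_key from where it was at the start of the episode below 0.015 m); the arm keeps its last pose, push and grip.
It fails at once if a bystander is pushed more than 30 mm or the square key more than 60 mm (distance of any of drop_bottle, pick_jar, measure, stopper, little_jar from where it was at the start of the episode above 0.03 m or distance of square_key from where it was at the start of the episode above 0.06 m).
It also fails if it takes over 61 s, if anything falls off the work surface, if the arm or the gripper's body presses on something with over 40 N, if the wrist force passes 120 N, or if a joint passes its speed limit or range.

## Working session

There is one attempt and no reset: what is moved stays moved. The work goes in short steps, Python scripts to look and compute and a shell command to move; the robot and the scene stay as the last step left them, time stands still between calls to the robot, and variables do not carry over. Pictures are saved under pics/ and viewed, at most 10 in all, crops included, and the job is handed in when it is done.

```bash
ls; mkdir -p pics
python3 - <<'E'
from station import readout,snapshot,camera_info
import cv2,numpy as np
s=readout.sense(); print({k:np.round(v,3).tolist() for k,v in s.items()})
for n in("top","side"):
    p,d=snapshot(n); cv2.imwrite(f"pics/{n}0.png",p); np.save(f"{n}0.npy",d)
    c=camera_info(n); print(n,{k:np.round(v,3).tolist() for k,v in c.items()})
E
```

```text
pics
{'clock': 0.0, 'joint_positions': [-1.338, 0.343, 1.525, -0.0, 1.275, -0.146], 'dq': [0.001, 0.001, -0.0, 0.002, -0.002, 0.002], 'effort': [-0.001, -43.368, -24.601, -0.0, 0.008, 0.0], 'ee_pos': [0.194, -0.487, 0.231], 'ee_rot': [0.982, 0.188, -0.0, -0.001], 'wrist_force': [0.133, 0.562, 0.096], 'ft_torque': [-0.014, -0.01, 0.048], 'gripper_force': 0.0, 'opening': 0.086}
top {'fx': 549.472, 'fy': 549.472, 'cx': 314.673, 'cy': 247.22, 'camera_from_world': [[-0.005, -1.0, 0.004, -0.021], [-0.996, 0.005, -0.085, 0.494], [0.085, -0.005, -0.996, 1.5], [0.0, 0.0, 0.0, 1.0]]}
side {'fx': 460.785, 'fy': 460.785, 'cx': 319.541, 'cy': 238.962, 'camera_from_world': [[0.976, -0.217, 0.007, -0.488], [-0.12, -0.564, -0.817, 0.106], [0.181, 0.797, -0.577, 1.203], [0.0, 0.0, 0.0, 1.0]]}
```

View pics/top0.png

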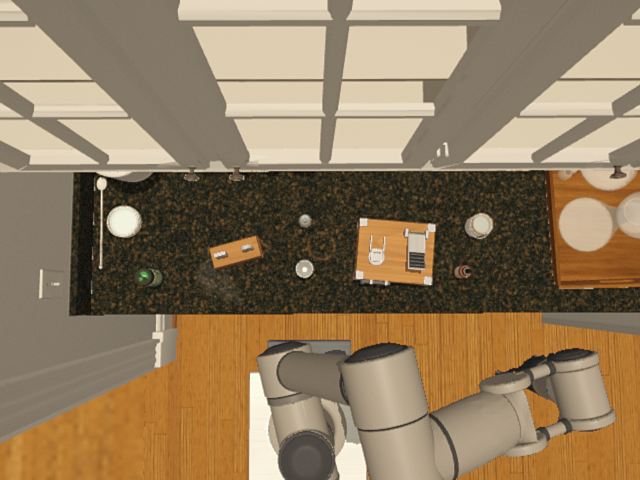

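View pics/side0.png

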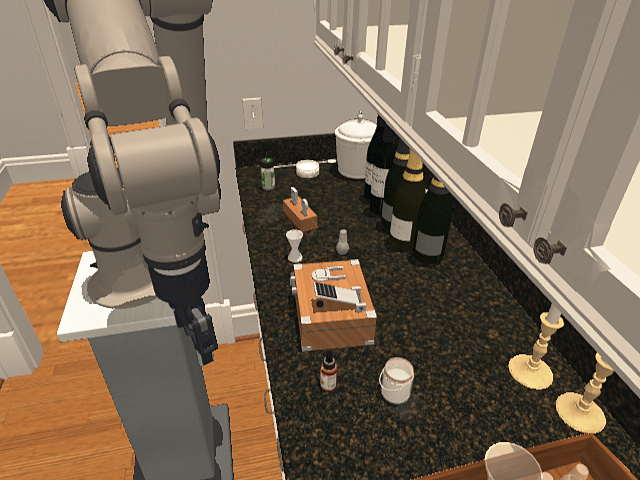

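The top view shows the locker at about (395,252) and the stand at about (236,252). The jigger is at (304,268), the stopper at (305,220), the dropper bottle at (463,270), the clip jar at (480,225) and the small jar at (148,277). I'll enlarge the locker and stand.

```bash
cat > h.py <<'E'
import numpy as np
from station import camera_info
def ray(n,u,v):
    c=camera_info(n); T=np.linalg.inv(np.array(c["camera_from_world"]))
    d=T[:3,:3]@np.array([(u-c["cx"])/c["fx"],(v-c["cy"])/c["fy"],1]); return T[:3,3],d
def atz(n,u,v,z):
    o,d=ray(n,u,v); return o+d*(z-o[2])/d[2]
def atd(n,u,v,depth):
    o,d=ray(n,u,v); return o+d*depth
def proj(n,P):
    c=camera_info(n); q=np.array(c["camera_from_world"])@np.append(P,1)
    return c["fx"]*q[0]/q[2]+c["cx"],c["fy"]*q[1]/q[2]+c["cy"]
E
python3 - <<'E'
import cv2,numpy as np
t=cv2.imread("pics/top0.png"); s=cv2.imread("pics/side0.png")
a=cv2.resize(t[210:290,350:440],None,fx=4.4,fy=4.4,interpolation=cv2.INTER_CUBIC)
b=cv2.resize(t[225:280,200:270],None,fx=5.6,fy=5.6,interpolation=cv2.INTER_CUBIC)
c=cv2.resize(s[180:236,275:325],None,fx=4,fy=4,interpolation=cv2.INTER_CUBIC)
d=cv2.resize(s[255:355,285:385],None,fx=2.4,fy=2.4,interpolation=cv2.INTER_CUBIC)
im=np.zeros((600,800,3),np.uint8)
for p,(x,y) in((a,(0,0)),(b,(400,0)),(c,(0,360)),(d,(400,350))): 
    p=p[:600-y,:800-x]; im[y:y+p.shape[0],x:x+p.shape[1]]=p
cv2.imwrite("pics/c1.png",im)
E
```

```text
(no output)
```

View pics/c1.png

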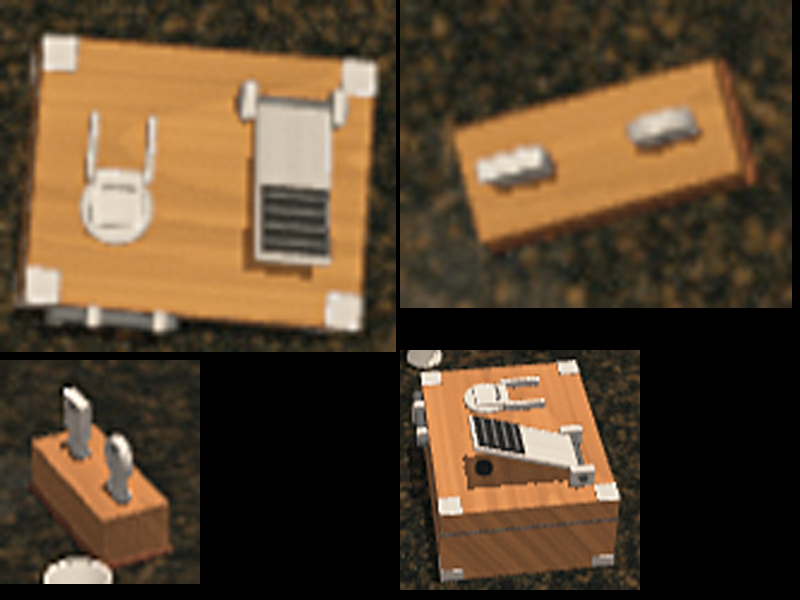

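The crop shows the round-bow key in the right-hand slot in the top view, nearest the locker (crop (663,128)). The locker's top corners are at crop (42,35), (378,58), (362,332) and (22,305), and the escutcheon is at (116,208).

Run:
```python
from h import *
def pa(x,y): return (x+.5)/4.4-.5+350,(y+.5)/4.4-.5+210
def pb(x,y): return (x-400+.5)/5.6-.5+200,(y+.5)/5.6-.5+225
L=np.array([atz("top",*pa(*p),.085) for p in((42,35),(378,58),(362,332),(22,305))])
S=np.array([atz("top",*pb(*p),.045) for p in((455,128),(720,60),(750,185),(490,245))])
def rep(n,C,w,l):
    e=lambda i,j:C[j]-C[i]
    print(n,C.mean(0).round(4),[np.linalg.norm(e(i,(i+1)%4)).round(4) for i in range(4)])
    # fit yaw: local corners TL(+x,+y),TR(+x,-y),BR(-x,-y),BL(-x,+y)
    loc=np.array([[w,l],[w,-l],[-w,-l],[-w,l]])/2
    D=C[:,:2]-C[:,:2].mean(0)
    yaw=np.arctan2((loc[:,0]*D[:,1]-loc[:,1]*D[:,0]).sum(),(loc*D).sum()); print(" yaw",yaw)
    return C.mean(0)[:2],yaw
c,y=rep("locker",L,.16,.2)
R=lambda y:np.array([[np.cos(y),-np.sin(y)],[np.sin(y),np.cos(y)]])
for n,p in(("mouth",(-.02,.05)),("hinge",(.05,-.05)),("tread_rest",(-.025,-.05)),("tread_dn",(-.03,-.05))): print(n,c+R(y)@p)
print("esc meas",atz("top",*pa(116,208),.089))
print("hinge meas",atz("top",*pa(293,100),.1),"tread front edge mid",atz("top",*pa(293,262),.13))
c,y=rep("stand",S,.055,.13)
print("slots",c+R(y)@(0,.036),c+R(y)@(0,-.036))
print("keys meas",atz("top",*pb(516,164),.092),atz("top",*pb(663,128),.0925))
d=np.load("top0.npy")
for p in((663,128),(516,164)):
    u,v=np.round(pb(*p)).astype(int); print(d[v-2:v+3,u-3:u+4].round(3).tolist()[2], atd("top",u,v,d[v,u]))
```

```text
locker [ 0.4774 -0.2365  0.085 ] [np.float64(0.2038), np.float64(0.166), np.float64(0.2044), np.float64(0.1638)]
 yaw -0.0806189650336909
mouth [ 0.46146066 -0.1850429 ]
hinge [ 0.52318014 -0.29035532]
tread_rest [ 0.44842373 -0.28431545]
tread_dn [ 0.44343997 -0.28391279]
esc meas [ 0.4615618 -0.1845494  0.089    ]
hinge meas [ 0.52503583 -0.29011063  0.1       ] tread front edge mid [ 0.42682846 -0.2824072   0.13      ]
stand [0.4792 0.191  0.045 ] [np.float64(0.1327), np.float64(0.0628), np.float64(0.129), np.float64(0.0596)]
 yaw 0.24110706599693987
slots [0.47063007 0.22598568] [0.48782207 0.15606834]
keys meas [0.4712834  0.22576354 0.092     ] [0.48789998 0.15671994 0.0925    ]
[1.4450000524520874, 1.4500000476837158, 1.4539999961853027, 1.4509999752044678, 1.4500000476837158, 1.4559999704360962, 1.4570000171661377] [0.48936431 0.15594978 0.08913308]
[1.4509999752044678, 1.4450000524520874, 1.4470000267028809, 1.4429999589920044, 1.4500000476837158, 1.4490000009536743, 1.4429999589920044] [0.47067676 0.22591724 0.09582631]
```

Measurements agree: mouth (0.4615, -0.185), locker yaw -0.08, round key (0.488, 0.156), stand yaw 0.241, and sizes within 5 mm. Next I'll move above the pedal with the fingers shut.

```bash
cat > goal.py <<'E'
import sys,numpy as np
from scipy.spatial.transform import Rotation as R
from station import readout
s=readout.sense(); M=R.from_quat(s["ee_rot"]).as_matrix(); p=np.array(s["ee_pos"])
psi=np.arctan2(M[1,0],M[0,0]); x,y,z,a=map(float,sys.argv[1:5])
G=R.from_euler("z",a)*R.from_euler("x",np.pi)
print("t",round(s["clock"],2),"p",p.round(4),"psi",psi.round(3),"tilt",np.arccos(-M[2,2]).round(3),"F",np.round(s["wrist_force"],1),"op",np.round(s["opening"],4),"gf",np.round(s["gripper_force"],1))
print("shift",(M.T@(np.array([x,y,z])-p)).round(4),"turn",(R.from_matrix(M).inv()*G).as_rotvec().round(3),"q6",np.round(s["joint_positions"][5],2))
E
python3 -m crank '[[[0.0385,-0.0121,0.008,0,0,0],[0.0385,-0.0121,0.008,0,0,0],[0.0385,-0.0121,0.008,0,0,0],[0.0385,-0.0121,0.008,0,0,0],[0.0385,-0.0121,0.008,0,0,0],[0.0385,-0.0121,0.008,0,0,0],[0.0385,-0.0121,0.008,0,0,0],[0.0385,-0.0121,0.008,0,0,0]]]' 0
python3 -m crank '[[[0,0,0,0,0,-0.14],[0,0,0,0,0,-0.14],[0,0,0,0,0,-0.14],[0,0,0,0,0,-0.14],[0,0,0,0,0,-0.14],[0,0,0,0,0,-0.14],[0,0,0,0,0,-0.14],[0,0,0,0,0,-0.13]]]'
python3 goal.py 0.443 -0.284 0.14 1.49
```

```text
clock: 0.9
ee_pos: [0.4455, -0.2826, 0.1667]
ee_rot: [0.982, 0.188, -0.0, -0.0]
wrist_force: [0.4, 0.3, 0.5]
opening: -0.0002
gripper_force: 0.0
clock: 1.7
ee_pos: [0.4443, -0.2838, 0.1669]
ee_rot: [0.734, 0.68, -0.0, -0.0]
wrist_force: [0.4, -0.2, -0.3]
opening: -0.0002
gripper_force: 0.0
t 1.7 p [ 0.4443 -0.2838  0.1669] psi 1.494 tilt 0.001 F [ 0.4 -0.2 -0.3] op -0.0002 gf 0.0
shift [-0.0003 -0.0013  0.0269] turn [-0.001 -0.     0.004] q6 -0.64
```

```bash
python3 -m crank '[[[0,-0.0015,0.012,0,0,0],[0,0,0.012,0,0,0],[0,0,0.012,0,0,0],[0,0,0.010,0,0,0],[0,0,0.008,0,0,0],[0,0,0.005,0,0,0],[0,0,0.003,0,0,0],[0,0,0,0,0,0]]]'
python3 -m crank '[[[0,0,0.002,0,0,0],[0,0,0.001,0,0,0],[0,0,0,0,0,0],[0,0,0,0,0,0]]]'
```

```text
clock: 2.5
ee_pos: [0.442, -0.2837, 0.1047]
ee_rot: [0.736, 0.677, -0.001, -0.001]
wrist_force: [-3.1, 0.0, 6.0]
opening: 0.0001
gripper_force: 3.0
clock: 2.9
ee_pos: [0.4421, -0.2837, 0.1024]
ee_rot: [0.736, 0.678, -0.001, -0.001]
wrist_force: [-4.9, 1.8, 10.0]
opening: 0.0002
gripper_force: 4.9
```

```bash
python3 -m crank '[[[0,0,0.001,0,0,0],[0,0,0.001,0,0,0],[0,0,0,0,0,0],[0,0,0,0,0,0]]]'
python3 - <<'E'
from station import snapshot
import cv2
p,d=snapshot("side"); cv2.imwrite("pics/s1.png",cv2.resize(p[235:365,250:410],None,fx=4,fy=4,interpolation=cv2.INTER_CUBIC))
E
```

```text
clock: 3.3
ee_pos: [0.4422, -0.2838, 0.102]
ee_rot: [0.735, 0.678, -0.001, -0.0]
wrist_force: [-9.0, 3.0, 22.7]
opening: 0.0004
gripper_force: 11.4
```

View pics/s1.png

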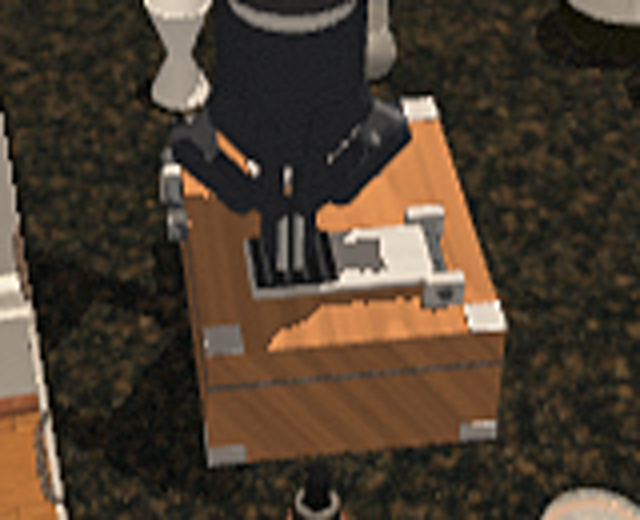

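Force jumped to 23 N with no further travel at z = 0.102 (the tread height at the stop), and the picture shows the tread (290,265) level. I'll lift away, go above the key and check the shutter from there.

```bash
python3 -m crank '[[[0,0,-0.01,0,0,0],[0,0,-0.02,0,0,0],[0,0,-0.035,0,0,0],[0,0,-0.035,0,0,0],[0.02,0.001,0,0,0,0],[0.04,0.001,0,0,0,0],[0.042,0.001,0,0,0,0],[0.042,0.001,0,0,0,0]]]' 0.05
python3 -m crank '[[[0.043,0.001,0,0,0,0],[0.043,0.001,0,0,0,0],[0.043,0.001,0,0,0,0],[0.043,0.001,0,0,0,0],[0.043,0.001,0,0,0,0],[0.043,0.001,0,0,0,0],[0.04,0.001,0,0,0,0],[0,0,0,0,0,0]]]'
python3 goal.py 0.488 0.156 0.13 1.812
python3 - <<'E'
from station import snapshot
import cv2,numpy as np
p,d=snapshot("side"); a=cv2.resize(p[235:365,250:410],None,fx=3,fy=3,interpolation=cv2.INTER_CUBIC)
p,d=snapshot("top"); b=cv2.resize(p[210:300,350:450],None,fx=3,fy=3,interpolation=cv2.INTER_CUBIC)
im=np.zeros((390,800,3),np.uint8); im[:,:480]=a; im[:270,490:790]=b; cv2.imwrite("pics/s2.png",im)
E
```

```text
clock: 4.15
ee_pos: [0.4586, -0.1393, 0.1996]
ee_rot: [0.736, 0.677, -0.0, -0.0]
wrist_force: [0.6, -0.7, -0.3]
opening: 0.0499
gripper_force: 0.0
clock: 4.95
ee_pos: [0.49, 0.16, 0.1994]
ee_rot: [0.734, 0.679, 0.0, -0.001]
wrist_force: [0.5, -0.2, -0.2]
opening: 0.0502
gripper_force: 0.0
t 4.95 p [0.49   0.16   0.1994] psi 1.493 tilt 0.001 F [ 0.5 -0.2 -0.2] op 0.0502 gf 0.0
shift [-0.0042 -0.0017  0.0694] turn [-0.    -0.001 -0.319] q6 0.24
```

View pics/s2.png

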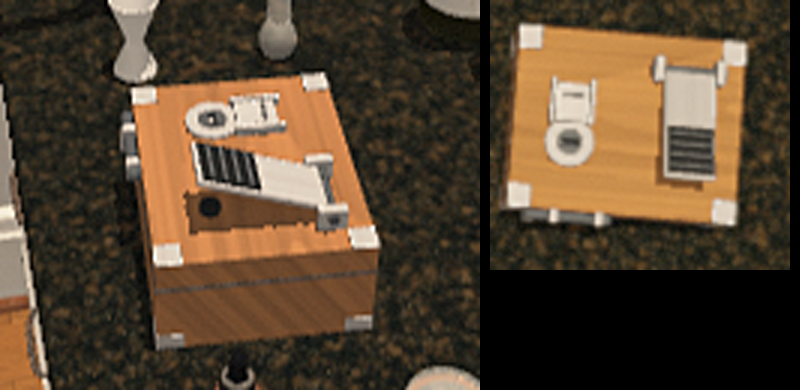

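The shutter is open (slot visible at crop (570,143)) and the pedal is back up. The escutcheon reading matches the earlier one. Now I'll grasp the round key.

```bash
python3 -m crank '[[[-0.004,-0.0015,0.01,0,0,-0.1],[0,0,0.02,0,0,-0.11],[0,0,0.02,0,0,-0.11],[0,0,0.02,0,0,0],[0,0,0,0,0,0],[0,0,0,0,0,0]]]'
python3 goal.py 0.488 0.156 0.061 1.812
python3 - <<'E'
from station import snapshot
import cv2
p,d=snapshot("wrist"); cv2.imwrite("pics/w1.png",p)
E
```

```text
clock: 5.65
ee_pos: [0.4885, 0.1509, 0.1304]
ee_rot: [0.619, 0.785, -0.0, -0.0]
wrist_force: [0.5, 0.5, 0.6]
opening: 0.05
gripper_force: 0.0
t 5.65 p [0.4885 0.1509 0.1304] psi 1.807 tilt 0.001 F [0.5 0.5 0.6] op 0.05 gf 0.0
shift [0.0051 0.0008 0.0694] turn [-0.001  0.    -0.005] q6 -0.09
```

View pics/w1.png

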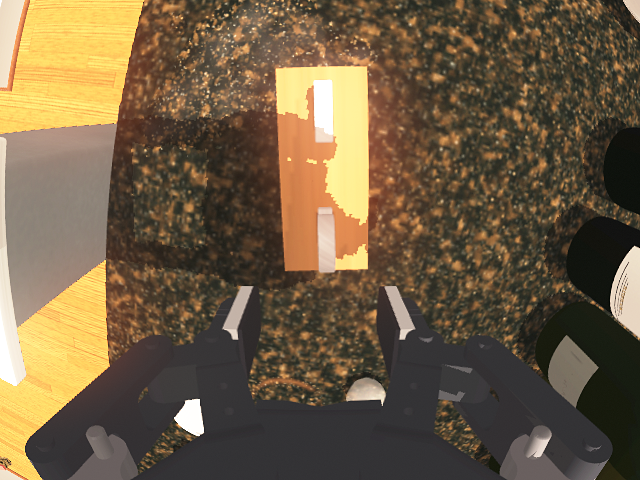

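The wrist view shows the round key's bow strip from (325,208) to (327,272), nearly centred between the fingers at columns 240 and 398. I'll check the lateral offset.

Run:
```python
from h import *
from station import readout
from scipy.spatial.transform import Rotation as R
c=camera_info("wrist"); T=np.linalg.inv(np.array(c["camera_from_world"])); s=readout.sense()
M=R.from_quat(s["ee_rot"]).as_matrix()
def w(u,v,z):
    a=np.array([u-c["cx"],v-c["cy"]]); r=np.hypot(*a); th=r/c["fx"]
    d=T[:3,:3]@np.r_[a/r*np.sin(th),np.cos(th)]; return T[:3,3]+d*(z-T[2,3])/d[2]
print(c["fx"],c["cx"],c["cy"],"cam in tool",M.T@(T[:3,3]-s["ee_pos"]))
for n,u,v,z in(("bow top",325.5,212,.092),("bow low edge",326.5,272,.076),("bow mid",326,240,.09),("sq near bottom",323,142,.092),("stand BL",286,270,.045),("stand BR",368,270,.045),("TL",276,67,.045),("TR",367,66,.045)):
    P=w(u,v,z); print(n,P.round(4),"tool",(M.T@(P-s["ee_pos"])).round(4))
```

```text
371.64829954431775 318.26996532253344 233.6458743207943 cam in tool [ 0.07338425 -0.00045739 -0.14191448]
bow top [0.4852 0.1803 0.092 ] tool [0.0292 0.0032 0.039 ]
bow low edge [0.4955 0.1423 0.076 ] tool [-0.0101  0.0043  0.055 ]
bow mid [0.4892 0.1654 0.09  ] tool [0.0138 0.0035 0.041 ]
sq near bottom [0.4758 0.2139 0.092 ] tool [0.0641 0.0018 0.039 ]
stand BL [0.4729 0.1248 0.045 ] tool [-0.0219 -0.0219  0.086 ]
stand BR [0.526  0.1375 0.045 ] tool [-0.022   0.0327  0.086 ]
TL [0.4385 0.2505 0.045 ] tool [ 0.1084 -0.0259  0.086 ]
TR [0.4916 0.2641 0.045 ] tool [0.1092 0.029  0.086 ]
```

The wrist view gives clean stand sizes (131 x 55 mm), so I'll use it: key at (0.4907, 0.1597), yaw 0.265. I'll correct for that, descend and close.

```bash
python3 -m crank '[[[0.008,0.0042,0,0,0,0],[0,0,0.015,0,0,-0.027],[0,0,0.02,0,0,0],[0,0,0.02,0,0,0],[0,0,0.013,0,0,0],[0,0,0,0,0,0],[0,0,0,0,0,0]]]'
python3 goal.py 0.4907 0.1597 0.062 1.835
```

```text
clock: 6.4
ee_pos: [0.4913, 0.1611, 0.0631]
ee_rot: [0.607, 0.794, 0.0, 0.0]
wrist_force: [1.4, 0.2, -0.4]
opening: 0.05
gripper_force: 0.0
t 6.4 p [0.4913 0.1611 0.0631] psi 1.836 tilt 0.001 F [ 1.4  0.2 -0.4] op 0.05 gf 0.0
shift [-0.0012 -0.0009  0.0011] turn [0.001 0.    0.001] q6 -0.1
```

```bash
python3 -m crank '[[[-0.001,0,0.001,0,0,0],[0,0,0,0,0,0],[0,0,0,0,0,0],[0,0,0,0,0,0],[0,0,0,0,0,0],[0,0,0,0,0,0]]]' 0
python3 goal.py 0.4907 0.1597 0.062 1.835
```

```text
clock: 7.0
ee_pos: [0.4914, 0.1598, 0.062]
ee_rot: [0.608, 0.794, 0.001, 0.001]
wrist_force: [-0.4, 0.7, 5.7]
opening: 0.0083
gripper_force: 61.0
t 7.0 p [0.4914 0.1598 0.062 ] psi 1.836 tilt 0.002 F [-0.4  0.7  5.7] op 0.0083 gf 61.0
shift [ 0.0001 -0.0007 -0.    ] turn [0.002 0.    0.001] q6 -0.1
```

Gripped with an 8.3 mm opening and almost no side load. Lifting and carrying it over the lock.

```bash
python3 -m crank '[[[0,0,-0.01,0,0,0],[0,0,-0.02,0,0,0],[0,0,-0.03,0,0,0],[0,0,-0.03,0,0,0],[0,0,-0.03,0,0,0],[0,0,-0.02,0,0,0],[-0.02,-0.007,0,0,0,0],[-0.033,-0.012,0,0,0,0]]]'
python3 -m crank '[[[-0.04,-0.015,0,0,0,0],[-0.04,-0.015,0,0,0,0],[-0.04,-0.015,0,0,0,0],[-0.04,-0.015,0,0,0,0],[-0.04,-0.014,0,0,0,0],[-0.035,-0.013,0,0,0,0],[-0.025,-0.009,0,0,0,0],[-0.012,-0.004,0,0,0,0]]]'
python3 -m crank '[[[0,0,0,0,0,0.08],[0,0,0,0,0,0.09],[0,0,0,0,0,0.09],[0,0,0,0,0,0.085],[0,0,0,0,0,0],[0,0,0,0,0,0]]]'
python3 goal.py 0.4615 -0.185 0.2 1.49
cat > w.py <<'E'
from h import *
from station import readout,snapshot
from scipy.spatial.transform import Rotation as R
import cv2,sys
c=camera_info("wrist"); s=readout.sense(); T=np.linalg.inv(np.array(c["camera_from_world"]))
p,d=snapshot("wrist"); np.savez("w.npz",T=T,M=R.from_quat(s["ee_rot"]).as_matrix(),p=s["ee_pos"],im=p,K=[c["fx"],c["cx"],c["cy"]])
u0,v0,w,h,k=map(int,sys.argv[2:]); cv2.imwrite(f"pics/{sys.argv[1]}.png",cv2.resize(p[v0:v0+h,u0:u0+w],None,fx=k,fy=k,interpolation=cv2.INTER_CUBIC))
E
python3 w.py w2 140 60 360 270 2
```

```text
clock: 7.8
ee_pos: [0.4865, 0.1042, 0.2024]
ee_rot: [0.606, 0.795, 0.001, 0.001]
wrist_force: [0.1, -0.4, -1.3]
opening: 0.008
gripper_force: 60.2
clock: 8.6
ee_pos: [0.4606, -0.1871, 0.2015]
ee_rot: [0.608, 0.794, -0.0, -0.0]
wrist_force: [-0.6, 1.0, -1.4]
opening: 0.0077
gripper_force: 60.2
clock: 9.2
ee_pos: [0.4611, -0.1845, 0.2014]
ee_rot: [0.734, 0.679, 0.0, -0.0]
wrist_force: [-0.3, -0.7, -1.1]
opening: 0.0076
gripper_force: 60.2
t 9.2 p [ 0.4611 -0.1845  0.2014] psi 1.494 tilt 0.0 F [-0.3 -0.7 -1.1] op 0.0076 gf 60.2
shift [-0.0005  0.0004  0.0014] turn [-0.    -0.     0.004] q6 -0.46
```

View pics/w2.png

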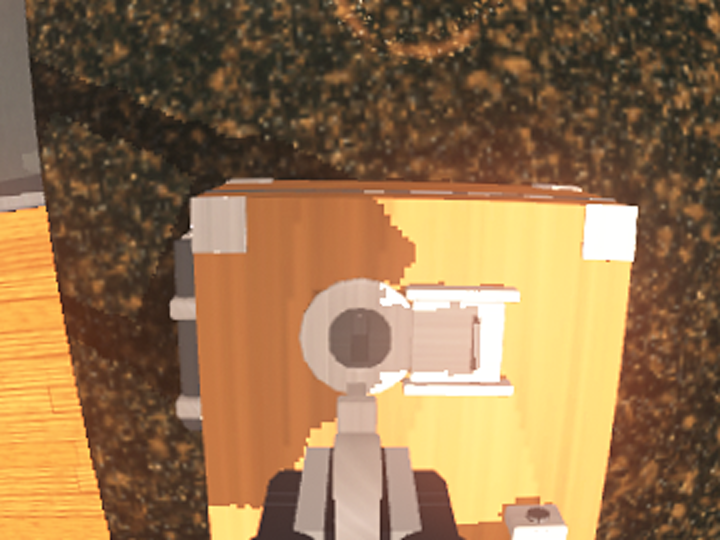

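Lock plug at crop (360,337), key tip at about (357,385), locker +y edge from (193,198) to (636,205).

```bash
cat > wp.py <<'E'
import numpy as np
z=np.load("w.npz"); f,cx,cy=z["K"]; T,M,p=z["T"],z["M"],z["p"]
def w(u,v,h):
    a=np.array([u-cx,v-cy]); r=np.hypot(*a); th=r/f
    d=T[:3,:3]@np.r_[a/r*np.sin(th),np.cos(th)]; P=T[:3,3]+d*(h-T[2,3])/d[2]
    return P,M.T@(P-p)
E
python3 - <<'E'
from wp import *
q=lambda x,y,h:w((x+.5)/2-.5+140,(y+.5)/2-.5+60,h)
for n,a in dict(plug=(360,337,.089),escL=(300,337,.089),escT=(359,278,.089),escB=(359,395,.089),TL=(193,198,.085),TR=(636,205,.085),Lb=(208,505,.085),Rb=(598,540,.085),shoulderL=(338,400,.185),shoulderR=(377,400,.185),tip=(357,385,.155)).items():
    P,t=q(*a); print(n,P.round(4),t.round(4))
A,B=q(193,198,.085)[0],q(636,205,.085)[0]; e=A-B; print("yaw",np.arctan2(e[1],e[0])-np.pi,np.linalg.norm(e))
yaw=np.arctan2(-e[1],-e[0]); m=(A+B)/2
print("mouth from corners",m[:2]+np.array([[np.cos(yaw),-np.sin(yaw)],[np.sin(yaw),np.cos(yaw)]])@[-.02,-.05])
E
```

```text
plug [ 0.4621 -0.1853  0.089 ] [-0.0007  0.0011  0.1124]
escL [ 0.4408 -0.1836  0.089 ] [-0.0007 -0.0203  0.1124]
escT [ 0.4634 -0.1639  0.089 ] [0.0207 0.0007 0.1124]
escB [ 0.4601 -0.2072  0.089 ] [-0.0228  0.0008  0.1124]
TL [ 0.4073 -0.1309  0.085 ] [ 0.0492 -0.0577  0.1164]
TR [ 0.5661 -0.1441  0.085 ] [0.0483 0.1016 0.1164]
Lb [ 0.396  -0.2515  0.085 ] [-0.0719 -0.0597  0.1164]
Rb [ 0.5554 -0.2827  0.085 ] [-0.0907  0.1016  0.1164]
shoulderL [ 0.4577 -0.1719  0.185 ] [ 0.0123 -0.0043  0.0164]
shoulderR [ 0.4666 -0.1726  0.185 ] [0.0122 0.0046 0.0164]
tip [ 0.4615 -0.1795  0.155 ] [0.005  0.     0.0464]
yaw -0.08273363477861695 0.1593145908308473
mouth from corners [ 0.46265966 -0.18567412]
```

Wrist and top views agree: mouth at (0.462, -0.1853), yaw -0.082. I'll descend to just above the mouth, then insert gently.

```bash
python3 -m crank '[[[-0.0004,0.001,0.01,0,0,0.005],[0,0,0.015,0,0,0],[0,0,0.015,0,0,0],[0,0,0.012,0,0,0],[0,0,0.006,0,0,0],[0,0,0.003,0,0,0],[0,0,0,0,0,0]]]'
python3 goal.py 0.462 -0.1853 0.14 1.488
python3 -m crank '[[[0,0,0.003,0,0,0],[0,0,0.003,0,0,0],[0,0,0.003,0,0,0],[0,0,0.002,0,0,0],[0,0,0,0,0,0]]]'
python3 goal.py 0.462 -0.1853 0.13 1.488
```

```text
clock: 9.95
ee_pos: [0.462, -0.1855, 0.14]
ee_rot: [0.736, 0.677, -0.0, -0.0]
wrist_force: [-0.2, -0.4, -1.0]
opening: 0.008
gripper_force: 60.2
t 9.95 p [ 0.462  -0.1855  0.14  ] psi 1.486 tilt 0.0 F [-0.2 -0.4 -1. ] op 0.008 gf 60.2
shift [ 0.0002 -0.0001  0.    ] turn [-0.    -0.    -0.002] q6 -0.45
clock: 10.45
ee_pos: [0.4619, -0.1855, 0.129]
ee_rot: [0.736, 0.676, -0.0, -0.0]
wrist_force: [-0.9, -0.1, -0.2]
opening: 0.0078
gripper_force: 60.2
t 10.45 p [ 0.4619 -0.1855  0.129 ] psi 1.486 tilt 0.0 F [-0.9 -0.1 -0.2] op 0.0078 gf 60.2
shift [ 0.0002  0.     -0.001 ] turn [-0.    -0.    -0.002] q6 -0.45
```

The tip is 7 mm in with no contact. Continuing past the pins.

```bash
python3 -m crank '[[[0,0,0.002,0,0,0],[0,0,0.002,0,0,0],[0,0,0.002,0,0,0],[0,0,0.001,0,0,0],[0,0,0,0,0,0]]]'
python3 -m crank '[[[0,0,0.002,0,0,0],[0,0,0.002,0,0,0],[0,0,0.002,0,0,0],[0,0,0.001,0,0,0],[0,0,0,0,0,0]]]'
python3 goal.py 0.462 -0.1853 0.106 1.488
```

```text
clock: 10.95
ee_pos: [0.4622, -0.186, 0.1223]
ee_rot: [0.736, 0.676, -0.0, 0.0]
wrist_force: [0.0, -2.5, 0.2]
opening: 0.008
gripper_force: 60.3
clock: 11.45
ee_pos: [0.4619, -0.1856, 0.115]
ee_rot: [0.737, 0.676, -0.0, -0.0]
wrist_force: [-0.2, -2.4, -0.9]
opening: 0.008
gripper_force: 60.1
t 11.45 p [ 0.4619 -0.1856  0.115 ] psi 1.486 tilt 0.001 F [-0.2 -2.4 -0.9] op 0.008 gf 60.1
shift [0.0003 0.0001 0.009 ] turn [-0.    -0.    -0.002] q6 -0.45
```

```bash
python3 -m crank '[[[0,0,0.002,0,0,0],[0,0,0.002,0,0,0],[0,0,0.002,0,0,0],[0,0,0.001,0,0,0],[0,0,0,0,0,0]]]'
python3 -m crank '[[[0,0,0.001,0,0,0],[0,0,0.001,0,0,0],[0,0,0,0,0,0],[0,0,0,0,0,0]]]'
python3 goal.py 0.462 -0.1853 0.106 1.488
```

```text
clock: 11.95
ee_pos: [0.462, -0.1857, 0.108]
ee_rot: [0.737, 0.676, -0.0, -0.0]
wrist_force: [-0.2, -4.4, -1.5]
opening: 0.0079
gripper_force: 60.0
clock: 12.35
ee_pos: [0.4621, -0.1856, 0.1062]
ee_rot: [0.737, 0.676, -0.0, -0.0]
wrist_force: [-0.2, -3.5, -1.7]
opening: 0.0079
gripper_force: 60.1
t 12.35 p [ 0.4621 -0.1856  0.1062] psi 1.486 tilt 0.0 F [-0.2 -3.5 -1.7] op 0.0079 gf 60.1
shift [ 0.0003 -0.0001  0.0002] turn [-0.     0.    -0.002] q6 -0.45
```

```bash
python3 -m crank '[[[0,0,0.001,0,0,0],[0,0,0.0005,0,0,0],[0,0,0,0,0,0],[0,0,0,0,0,0]]]'
python3 - <<'E'
from station import snapshot
import cv2
p,d=snapshot("side"); cv2.imwrite("pics/s3.png",cv2.resize(p[240:330,280:400],None,fx=6,fy=6,interpolation=cv2.INTER_CUBIC))
E
```

```text
clock: 12.75
ee_pos: [0.4622, -0.1857, 0.1059]
ee_rot: [0.736, 0.676, 0.0, 0.001]
wrist_force: [-3.1, -3.3, 9.3]
opening: 0.0078
gripper_force: 61.9
```

View pics/s3.png

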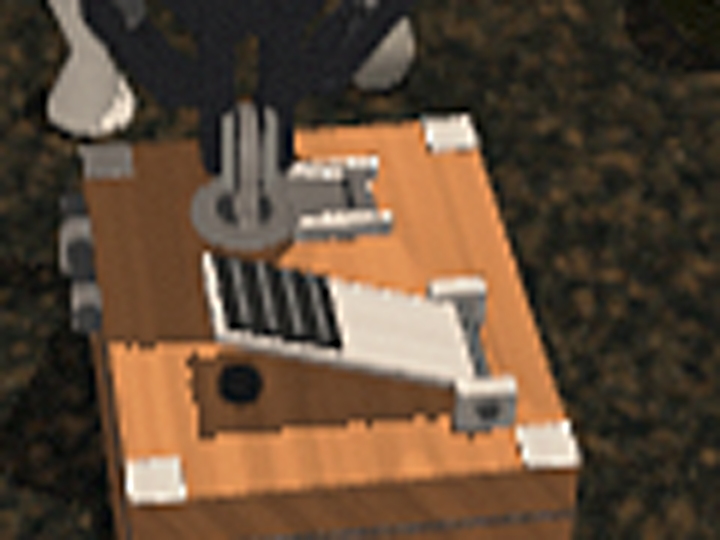

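Force rose to 9 N at z = 0.106, exactly where the shoulder should seat, and the picture shows the shoulder on the escutcheon (245,215). Now the clockwise turn.

```bash
python3 -m crank '[[[0,0,0,0,0,0.1],[0,0,0,0,0,0.1],[0,0,0,0,0,0.1],[0,0,0,0,0,0.1],[0,0,0,0,0,0.1],[0,0,0,0,0,0.1],[0,0,0,0,0,0.1],[0,0,0,0,0,0.1]]]'
python3 goal.py 0.462 -0.1853 0.106 -0.11
python3 -c "from station import readout;print(readout.sense()['ft_torque'])"
```

```text
clock: 13.6
ee_pos: [0.4615, -0.1854, 0.1059]
ee_rot: [0.942, 0.335, -0.0, -0.0]
wrist_force: [-5.7, -2.4, 12.1]
opening: 0.0075
gripper_force: 62.2
t 13.6 p [ 0.4615 -0.1854  0.1059] psi 0.682 tilt 0.001 F [-5.7 -2.4 12.1] op 0.0075 gf 62.2
shift [ 0.0005  0.0002 -0.0001] turn [-0.     0.001  0.792] q6 0.35
[-0.46272217  1.08139064  0.14283266]
```

```bash
python3 -m crank '[[[0,0,0,0,0,0.1],[0,0,0,0,0,0.1],[0,0,0,0,0,0.1],[0,0,0,0,0,0.1],[0,0,0,0,0,0.1],[0,0,0,0,0,0.1],[0,0,0,0,0,0.1],[0,0,0,0,0,0.08]]]'
python3 goal.py 0.462 -0.1853 0.106 -0.11
python3 -c "from station import readout;print(readout.sense()['ft_torque'])"
python3 -m crank '[[[0,0,0,0,0,0.03],[0,0,0,0,0,0.02],[0,0,0,0,0,0]]]'
python3 goal.py 0.462 -0.1853 0.106 -0.11
python3 -c "from station import readout;print(readout.sense()['ft_torque'])"
```

```text
clock: 14.4
ee_pos: [0.461, -0.1847, 0.1059]
ee_rot: [0.999, -0.049, -0.001, -0.001]
wrist_force: [-6.0, 1.1, 14.2]
opening: 0.0076
gripper_force: 62.5
t 14.4 p [ 0.461  -0.1847  0.1059] psi -0.098 tilt 0.002 F [-6.   1.1 14.2] op 0.0076 gf 62.5
shift [ 0.001   0.0005 -0.0001] turn [-0.001  0.002  0.012] q6 1.13
[0.08559081 1.27394041 0.10802089]
clock: 14.7
ee_pos: [0.461, -0.1846, 0.1059]
ee_rot: [0.997, -0.072, -0.001, -0.001]
wrist_force: [-7.2, 0.8, 14.6]
opening: 0.0079
gripper_force: 62.5
t 14.7 p [ 0.461  -0.1846  0.1059] psi -0.144 tilt 0.002 F [-7.2  0.8 14.6] op 0.0079 gf 62.5
shift [ 0.001   0.0005 -0.0001] turn [-0.001  0.002 -0.034] q6 1.18
[0.11297996 1.28072823 0.14987972]
```

```bash
python3 -m crank '[[[0,0,0,0,0,0.04],[0,0,0,0,0,0.04],[0,0,0,0,0,0],[0,0,0,0,0,0]]]'
python3 goal.py 0.462 -0.1853 0.106 -0.11
python3 -c "from station import readout;print(readout.sense()['ft_torque'])"
python3 w.py w3 200 180 240 160 3
```

```text
clock: 15.1
ee_pos: [0.4611, -0.1846, 0.1059]
ee_rot: [0.994, -0.111, -0.001, -0.0]
wrist_force: [-6.3, 1.0, 14.6]
opening: 0.0081
gripper_force: 62.8
t 15.1 p [ 0.4611 -0.1846  0.1059] psi -0.223 tilt 0.002 F [-6.3  1.  14.6] op 0.0081 gf 62.8
shift [ 0.001   0.0005 -0.0001] turn [-0.001  0.002 -0.113] q6 1.26
[0.17112062 1.17957269 0.57003184]
```

View pics/w3.png

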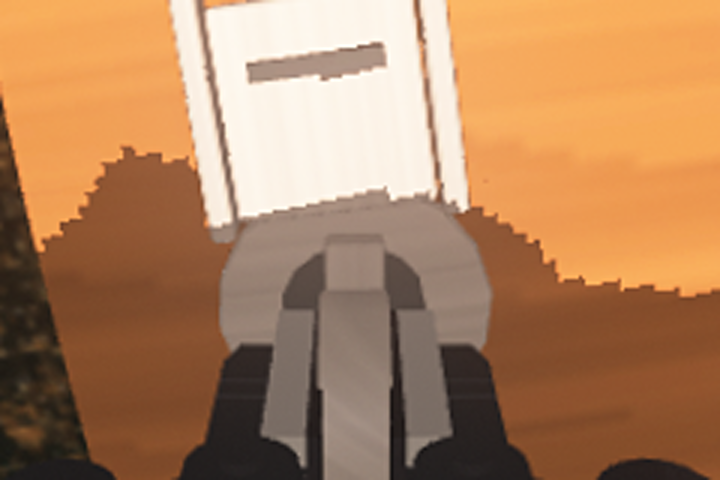

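Torque jumped from 0.15 to 0.57 N·m, so the plug is on its stop. The wrist view shows the key upright in the pads (350,300), with the shutter drawn back above it. I'll hold briefly, then hand in.

```bash
python3 -m crank '[[[0,0,0,0,0,0],[0,0,0,0,0,0],[0,0,0,0,0,0]]]'
python3 -c "from station import readout,order;print(readout.sense()['ft_torque']);print(order.hand_in())"
```

```text
clock: 15.45
ee_pos: [0.4611, -0.1846, 0.1059]
ee_rot: [0.994, -0.111, -0.001, -0.0]
wrist_force: [-6.4, 1.3, 14.8]
opening: 0.008
gripper_force: 62.8
[0.19776865 1.16437336 0.56049072]
the job is handed in; nothing more can be done
None
```

I pressed the pedal to its stop and the shutter opened, then pushed the round key fully home and turned it to its stop. I handed in at 15.5 s, still gripping and holding the key turned; the hand-in returned no verdict.

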